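Hold a tractor toolbox's sprung lid just under its balance point

TASK

We are about to mark off the lid stay on this tractor toolbox: take the chipping hammer off the lid and lay it flat on the black rubber mat. Then lift the lid by its bar handle until it is clearly past its balance point, without letting the springs throw it open, and ease it back to hold it still a little below that point, 5 to 10 degrees short of it. Finish still holding the lid there by its handle, and leave the rest of the bench as it is.

Things in the scene. Friction and masses are not known exactly. Their poses are not given: they have to be found in the camera images.
- box: The toolbox, plain grey sheet steel, fixed to the bench: 196 (x) by 336 (y) by 113 mm high. Origin: centre of its underside. Its -x side, with the lid handle and two undone toggle latches, is the front; the hinge is at its +x side. The shut lid covers it: 210 by 346 mm of 3 mm plate with 22 mm lips, top face level, 121 mm above the bench.
- lid (a joint): Lid angle in rad: 0 shut, growing as the front edge rises and swings back over the hinge, stop at 1.4. Two torsion springs at the hinge balance the 2.3 kg lid at 0.75 rad (43 degrees): let go below that, it sinks shut; above it, the springs throw it open. Load at the handle: 2.3 N down when shut, 0.8 N at 0.62, none at 0.75, 1.2 N upward at 0.92. No catch holds it.
- lid_hinge (a point): Middle of the hinge axis (fixed): 105 mm behind (+x of) the box's origin and 115 mm above the bench; the axis runs along the box's y.
- lid_handle (a point): Middle of the round steel bar handle, welded to the lid's front edge; its y axis runs along the bar, parallel to the hinge, 260 mm from the hinge axis and, when shut, level with it (115 mm above the bench). Bar 12 mm thick, 120 mm long between two 10 mm legs, its axis 52 mm in front of the lid's lip: fingers fit before and behind it from above. It can turn in the fingers.
- hammer: Chipping hammer lying on its side on the lid: 0.45 kg, 224 mm long, 22 mm thick. Origin: underside of the steel neck (round, 16 mm, axis 11 mm above the origin), near the centre of mass. +x points to the head, +z up. Neck bare from x = -45 to 35 mm; head across it at x = 35 to 59 mm (y = -69 to 81 mm); rubber grip, 26 mm wide, from -45 to -165 mm.
- mat: Black rubber mat on the bench to the left or right of the box, 280 (x) by 180 (y) by 4 mm, fixed. Origin: centre of its underside.
- square_tube: Bystander: offcut of 40 mm square tube, 110 mm long (x). Origin: centre of its underside.
- angle_iron: Bystander: offcut of 40 mm angle iron, 140 mm long (x), 40 mm high. Origin: centre of its underside.
- wire_brush: Bystander: wire brush with a wooden back, about 260 mm long (x), 32 mm high. Origin: under its middle.
- magnet_square: Bystander: triangular welding magnet, 110 mm legs along its x and y, 16 mm thick. Origin: under its right-angled corner.
- spray_can: Bystander: plain spray can, 58 mm across, 165 mm tall. Origin: centre of its foot.
- discs: Bystander: stack of grinding discs, 115 mm across, 30 mm high. Origin: centre of its underside.
- f_clamp: Bystander: F-clamp lying flat, about 310 mm long (x), 24 mm thick. Origin: under the middle of its bar.

How it is judged:
By the outcome, as a careful person would: the job done as asked, in the order asked, and still so for the second after the job is handed in, while the arm keeps its last pose, push and grip.
It also fails if it takes over 61 s, if anything falls off the work surface, if the arm or the gripper's body presses on something with over 40 N, if the wrist force passes 120 N, or if a joint passes its speed limit or range.

ROBOT

A 6-joint arm with a two-finger parallel gripper is mounted at the origin on the work surface. World frame = base frame: x ahead of the robot, y to its left, z up, the work surface at z = 0. Lengths are in m, angles in rad, forces in N, time in s.
With the tool pointing down it reaches from about 0.275 to 0.725 m from the base axis. Payload 15.9 kg.
Tool frame: the origin (TCP) lies on the centre line of the jaws, within the pads' length; the fingertips stand 11 mm ahead of it and the grasp point (between the pads) lies 8 mm behind it; z points along the fingers, y is the direction in which the jaws open and shut (so a half turn about z gives the same grasp; the last joint's range is limited). The gripper opens to 85 mm and grips with 20 to 120 N. Pads are 22 mm wide; open, the fingers measure 114 mm over their backs; the gripper's body (76 mm by 85 mm) begins 54 mm behind the grasp point. The pads swing forward as they close: fully open they stand 13 mm farther back than shut.
Start: joints at [-1.234, 0.213, -0.034, 1.323, 0, 1.571], TCP at [0.165, -0.472, 0.206] pointing down, gripper open.
Joint ranges: [-2.98, 2.98], [-0.74, 1.72], [-1.14, 1.35], [-2.1, 2.04], [-1.57, 1.44], [-3.14, 3.14]. Speed limits (rad/s): [1.89, 1.89, 2.39, 2.57, 3.14, 3.14].

INTERFACE

Orientations are given as a unit quaternion [w, x, y, z].
In Python, from bench import sensors, optics, hand_in, models gives the robot as it stands.
- The arm moves only by the shell command python3 -m jog 'ROWS' [FORCE]. ROWS is JSON, a list of rows, each a list of 3 entries, a list of its own where there are three numbers: the shift along the tool's x, y, z in m, then the turn about the tool's z in degrees, then the finger opening in m, from 0 to 0.0854. A call has exactly 10 rows; each row is the pose to reach, as a shift and turn from the pose commanded when the call began, along the tool's axes at that moment; what a row does not reach only later rows make up. A row lasts 1/10 s, in which the tool goes at most 50 mm and 8.59 degrees, less where a joint would pass 70% of its speed; a pose out of reach is approached as far as the arm can. A call with a gripper value outside its range is refused whole. The fingers move at their own pace and stop on an object; FORCE is the grip in N (left out, the last holds). Time passes only in rows, so rows that repeat a pose let the fingers close, or fill a call up. It gives the time, the measured TCP pose, the force and the opening at its end, in the units of the state.
- sensors.get_state(): the state, without advancing time (a new reading comes with each control period).
- optics.camera(name): name is "scene" or "top" or "wrist"; returns the picture (384x512x3 uint8, red, green, blue); there is no depth.
- optics.calibration(name): a dict with "mtx" (3x3 intrinsics, pixels), "extrinsics" (4x4, takes a point from world to camera coordinates). Camera axes: x right, y up, looking along -z (the intrinsics and any distortion apply to the point x, -y, -z); pixel columns grow to the right and rows downward; lengths in m; the calibration is good to about 2 mm. The wrist camera is an equidistant fisheye: a pixel r from the principal point sees the ray r / f radians off the axis. A picture is of the moment at which its call begins: read the wrist's pose just before it. calibration takes no time and is no camera call; for the wrist camera it gives the pose at the moment of the call.
- hand_in(): hands the job in, once; it reports no verdict.
Trained networks look in the newest picture that a camera, given by its name, has taken for a name from the list of things; names that differ only in an ending like _2 or _b are one class to them, and where a whole thing is asked for, a point or a joint stands for the part that bears it (a point fixed in the world has none). Each returns a list of dicts, best first, with "confidence" (0 to 1); they miss things now and then, are a little off and sometimes report something else, mostly with a low value. They report only what shows in the picture. A call takes as long as a camera call.
- models.recognise(camera, name): "centre" ([row, column] in pixels, amid what is visible of it).
The state is a dict: "time": time; "qpos": joint angles; "joint_velocities": joint speeds; "effort": joint torques, N m; "tool_pos": TCP position; "orientation": TCP orientation; "contact_force": force on the tool from outside, world axes, zero at the start; "torque": the same for the moment, N m; "gripper_width": finger opening in m.
Only numpy, scipy, OpenCV 4.12 (cv2) and the standard library are available. Lean on these libraries where they do the work, as an engineer would, in place of code of your own. Each camera call takes 0.05 s, during which the arm holds its last target. There are 200 camera calls.

## Working session

There is one attempt and no reset: what is moved stays moved. The work goes in short steps, Python scripts to look and compute and a shell command to move; the robot and the scene stay as the last step left them, time stands still between calls to the robot, and variables do not carry over. Pictures are saved under pics/ and viewed, about 8 in all and at most 12, crops included, and the job is handed in when it is done.

```bash
ls; mkdir -p pics; cat > h.py <<'E'
import numpy as np, cv2
from bench import sensors, optics, hand_in, models
from scipy.spatial.transform import Rotation as R
def st():
    s=sensors.get_state(); return s
def proj(cam,P):
    c=optics.calibration(cam);P=np.atleast_2d(P);E=np.array(c['extrinsics']);q=P@E[:3,:3].T+E[:3,3]
    q=q*[1,-1,-1];K=np.array(c['mtx']);u=q@K.T;return (u[:,:2]/u[:,2:])[:,::-1]  # row,col
def ray(cam,rc,z):
    c=optics.calibration(cam);E=np.array(c['extrinsics']);K=np.array(c['mtx'])
    d=np.linalg.inv(K)@[rc[1],rc[0],1]
    if cam=='wrist':
        r=np.hypot(d[0],d[1]); d=np.array([d[0]/r*np.sin(r),d[1]/r*np.sin(r),np.cos(r)])
    d=E[:3,:3].T@(d*[1,-1,-1]);o=-E[:3,:3].T@E[:3,3]
    return o+d*(z-o[2])/d[2]
def save(cam,n):
    im=optics.camera(cam); cv2.imwrite(f'pics/{n}.png',im[:,:,::-1]); return im
E
python3 - <<'E'
from h import *
np.set_printoptions(precision=3,suppress=True)
print({k:np.round(v,3) for k,v in st().items()})
ims=[]
for cam in ('top','scene'):
    save(cam,cam+'0')
    c=optics.calibration(cam); print({k:(np.round(v,3).tolist()) if k!='name' else v for k,v in c.items()})
    for n,z in dict(lid=.12,lid_handle=.115,hammer=.132,mat=.004,box=.1,square_tube=.03,angle_iron=.02,wire_brush=.02,magnet_square=.016,spray_can=.16,discs=.03,f_clamp=.02).items():
        print(cam,n,[(np.round(d['centre']).tolist(),round(d['confidence'],2),ray(cam,d['centre'],z)[:2]) for d in models.recognise(cam,n)[:2]])
E
```

```text
pics
{'time': np.float64(0.0), 'qpos': array([-1.234,  0.213, -0.035,  1.324, -0.   ,  1.571]), 'joint_velocities': array([-0.002,  0.002,  0.   ,  0.001,  0.001,  0.001]), 'effort': array([ -0.006, -68.615,  48.713,   0.017,  -0.   ,   0.   ]), 'tool_pos': array([ 0.165, -0.472,  0.206]), 'orientation': array([-0.001,  0.986,  0.168, -0.   ]), 'contact_force': array([-0.094,  0.191,  0.074]), 'torque': array([ 0.044,  0.036, -0.026]), 'gripper_width': np.float64(0.086)}
{'mtx': [[446.37, 0.0, 258.358], [0.0, 446.37, 188.28], [0.0, 0.0, 1.0]], 'extrinsics': [[0.012, -1.0, 0.017, -0.012], [0.996, 0.014, 0.085, -0.517], [-0.085, 0.016, 0.996, -1.265], [0.0, 0.0, 0.0, 1.0]]}
top lid [([167.0, 279.0], 0.55, array([ 0.567, -0.06 ]))]
top lid_handle [([167.0, 275.0], 0.66, array([ 0.566, -0.048])), ([161.0, 256.0], 0.44, array([0.583, 0.004]))]
top hammer [([159.0, 255.0], 0.75, array([0.585, 0.007]))]
top mat [([199.0, 393.0], 0.61, array([ 0.492, -0.401]))]
top box [([168.0, 279.0], 0.76, array([ 0.566, -0.059]))]
top square_tube [([239.0, 178.0], 0.93, array([0.37 , 0.221])), ([115.0, 3
[... 743 characters left out ...]
342.0], 0.63, array([0.331, 0.325])), ([214.0, 226.0], 0.62, array([ 0.607, -0.063]))]
scene lid_handle [([212.0, 231.0], 0.87, array([ 0.594, -0.049]))]
scene hammer []
scene mat [([229.0, 116.0], 0.69, array([ 0.513, -0.399]))]
scene box [([226.0, 232.0], 0.58, array([ 0.636, -0.049]))]
scene square_tube [([188.0, 308.0], 0.75, array([0.392, 0.207]))]
scene angle_iron [([204.0, 162.0], 0.51, array([ 0.421, -0.263]))]
scene wire_brush [([172.0, 152.0], 0.84, array([ 0.244, -0.311]))]
scene magnet_square []
scene spray_can [([154.0, 342.0], 0.57, array([0.395, 0.305]))]
scene discs [([267.0, 368.0], 0.87, array([0.753, 0.308]))]
scene f_clamp [([293.0, 111.0], 0.83, array([ 0.778, -0.37 ]))]
```

```bash
python3 -c "
import cv2
a=cv2.imread('pics/top0.png');b=cv2.resize(a[80:310,90:470],None,fx=2.1,fy=2.1,interpolation=cv2.INTER_CUBIC);cv2.imwrite('pics/top0c.png',b);print(b.shape)"
```

```text
(483, 798, 3)
```

View pics/top0c.png

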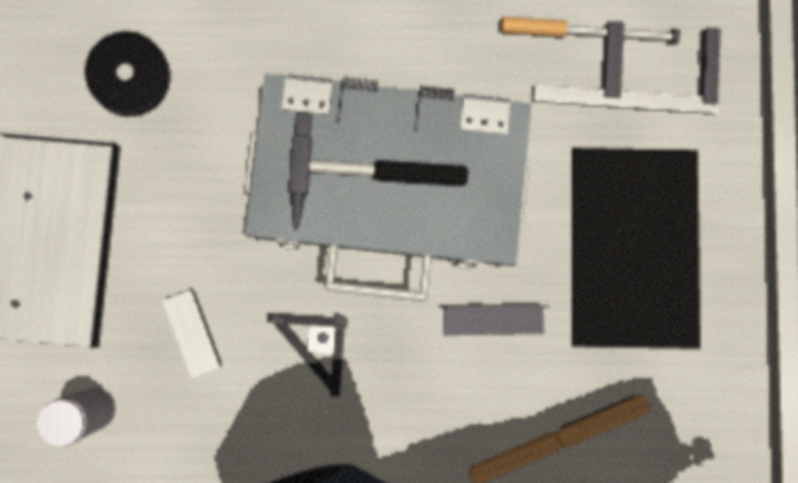

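View pics/scene0.png

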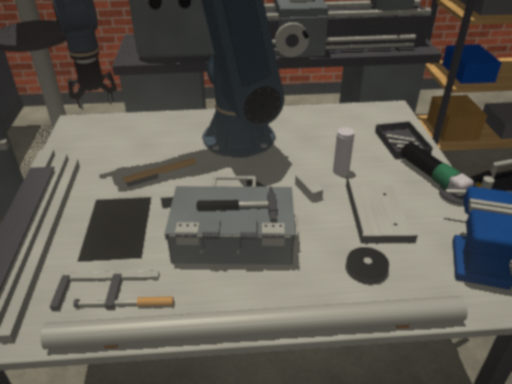

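The top crop shows the hammer on the lid with its head at crop (300,168) and its grip end at (467,175). The bar handle runs from (330,290) to (427,298), and the mat spans (572,149) to (700,348). The scene view agrees with this.

```bash
python3 - <<'E'
from h import *
np.set_printoptions(precision=4,suppress=True)
f=lambda p,z:ray('top',(p[1]/2.1+80-.25,p[0]/2.1+90-.25),z)[:2]
for n,pts,z in [('lid',[(264,74),(531,103),(515,264),(243,236)],.121),('bar',[(329,290),(427,298)],.115),('mat',[(572,149),(697,150),(700,348),(572,345)],.004),('neck',[(311,167),(375,170)],.132),('grip',[(375,171),(467,176)],.132),('head',[(303,112),(300,168),(296,228)],.132)]:
    P=np.array([f(p,z) for p in pts]); d=P[1]-P[0]; print(n,P.tolist(),'mean',P.mean(0),'ang',np.degrees(np.arctan2(d[1],d[0])),np.linalg.norm(d))
s=st();print(R.from_quat(s['orientation'],scalar_first=True).as_matrix())
E
```

```text
lid [[0.7049122201018734, 0.11379924093759743], [0.672590683557709, -0.22992350089118074], [0.46508952733459596, -0.20876559408215195], [0.4960259813118831, 0.13605854814106774]] mean [ 0.5847 -0.0472] ang -95.37194034766554 0.3452390548226962
bar [[0.429372571731881, 0.026443801904194743], [0.4208072069776054, -0.09789606342099451]] mean [ 0.4251 -0.0357] ang -93.94069249069912 0.12463453607431604
mat [[0.6339890006227871, -0.31176617703974063], [0.6352343555366604, -0.48894517809033133], [0.3576765339489551, -0.48781183161097996], [0.3597510760885858, -0.30965821352339545]] mean [ 0.4967 -0.3995] ang -89.59728633120912 0.1771833776688624
neck [[0.5836673004697568, 0.05122365389886287], [0.5810351684432753, -0.029619377951862664]] mean [0.5824 0.0108] ang -91.86480884567845 0.08088586970430775
grip [[0.5797608497108144, -0.029632500293254063], [0.575090844944113, -0.14608712616471664]] mean [ 0.5774 -0.0879] ang -92.29641604801863 0.11654822534634894
head [[0.6539074364649061, 0.06249630887921795], [0.582189508384982, 0.06507108761109705], [0.5061563746478128, 0.06878515111985394]] mean [0.5808 0.0655] ang 177.94388062401745 0.07176413236147505
[[ 0.9438  0.3305 -0.    ]
 [ 0.3305 -0.9438 -0.    ]
 [-0.      0.     -1.    ]]
```

```bash
python3 -m jog '[[[0.05,-0.03,-0.01],-7,0.06],[[0.1,-0.06,-0.02],-14,0.06],[[0.15,-0.09,-0.04],-21,0.06],[[0.2,-0.12,-0.05],-28,0.06],[[0.245,-0.145,-0.055],-35,0.06],[[0.29,-0.17,-0.055],-42,0.06],[[0.335,-0.195,-0.055],-49,0.06],[[0.38,-0.22,-0.055],-55,0.06],[[0.42,-0.245,-0.055],-60,0.06],[[0.46,-0.265,-0.055],-64,0.06]]' 60
python3 -c "
from h import *
s=st();M=R.from_quat(s['orientation'],scalar_first=True).as_matrix();print(M.round(3),s['tool_pos'],s['qpos'])
print(M.T@(np.array([.5825,.0136,.26])-s['tool_pos']),np.degrees(np.arctan2(M[1,1],M[0,1])))"
```

```text
time: 2.3
tool_pos: [0.4885, -0.0946, 0.2613]
orientation: [0.0, 0.746, 0.666, 0.0]
contact_force: [0.8, -1.2, 0.0]
gripper_width: 0.0602
[[ 0.113  0.994  0.001]
 [ 0.994 -0.113 -0.   ]
 [-0.     0.001 -1.   ]] [ 0.48845148 -0.09464631  0.26125155] [-1.91344237e-01  2.05812535e-01  9.51906917e-02  1.45957458e+00
 -7.59002649e-05  1.49253737e+00]
[0.11816792 0.08123205 0.00128517] -6.479308503120966
```

```bash
python3 -m jog '[[[0.03,0.02,0],-1,0.06],[[0.06,0.04,0],-2,0.06],[[0.09,0.06,0],-3,0.06],[[0.11,0.075,0],-4,0.06],[[0.118,0.081,0],-4,0.06],[[0.118,0.081,0],-4,0.06],[[0.118,0.081,0],-4,0.06],[[0.118,0.081,0],-4,0.06],[[0.118,0.081,0],-4,0.06],[[0.118,0.081,0],-4,0.06]]'
python3 -c "
from h import *
s=st();M=R.from_quat(s['orientation'],scalar_first=True).as_matrix();print(s['tool_pos'],np.degrees(np.arctan2(M[1,1],M[0,1])))
im=save('wrist','w1');c=optics.calibration('wrist');print(c['mtx'],c['extrinsics'])
for n in ('hammer','lid_handle'):print(n,[(d,ray('wrist',d['centre'],.13)) for d in models.recognise('wrist',n)])
"
```

```text
time: 3.3
tool_pos: [0.5814, 0.0105, 0.2613]
orientation: [0.0, 0.724, 0.69, 0.0]
contact_force: [0.0, 0.4, 0.2]
gripper_width: 0.0601
[0.58139166 0.01050577 0.26131356] -2.752845410320409
[[297.31863964   0.         253.31936011]
 [  0.         297.31863964 189.22606377]
 [  0.           0.           1.        ]] [[ 9.98822298e-01 -4.85114802e-02  8.08662610e-04 -5.80826392e-01]
 [ 4.70862229e-02  9.65188328e-01 -2.57282682e-01  9.26831350e-03]
 [ 1.17006520e-02  2.57017757e-01  9.66335846e-01 -4.40530262e-01]
 [ 0.00000000e+00  0.00000000e+00  0.00000000e+00  1.00000000e+00]]
hammer [({'centre': [148.3, 256.9], 'confidence': 0.57}, array([0.58696237, 0.0393105 , 0.13      ]))]
lid_handle [({'centre': [173.5, 264.0], 'confidence': 0.82}, array([0.59307372, 0.01308512, 0.13      ]))]
```

View pics/w1.png

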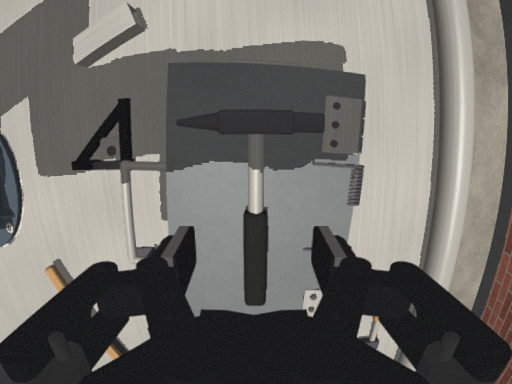

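The wrist view shows the neck running from (row 135, col 257) to (row 208, col 256), with the head above it. The handle bar is on the left, from about (165,126) to (258,134).

```bash
python3 -c "
from h import *
np.set_printoptions(precision=4,suppress=True)
for n,p,z in [('neckhead',(136,257),.136),('neckgrip',(208,256),.136),('gripend',(304,255),.136),('chisel',(122,178),.132),('bar1',(166,126),.118),('bar2',(256,133.5),.118),('lidc',(63,168),.121),('lidc2',(74,365),.121)]:print(n,ray('wrist',p,z))
"
```

```text
neckhead [0.5876 0.0524 0.136 ]
neckgrip [ 0.5832 -0.0217  0.136 ]
gripend [ 0.5765 -0.1441  0.136 ]
chisel [0.5088 0.0713 0.132 ]
bar1 [0.4389 0.0278 0.118 ]
bar2 [ 0.4282 -0.0849  0.118 ]
lidc [0.4988 0.1352 0.121 ]
lidc2 [0.7062 0.1157 0.121 ]
```

```bash
python3 -m jog '[[[0.0075,0.0035,0.02],0,0.06],[[0.0075,0.0035,0.05],0,0.06],[[0.0075,0.0035,0.08],0,0.06],[[0.0075,0.0035,0.1],0,0.06],[[0.0075,0.0035,0.115],0,0.06],[[0.0075,0.0035,0.122],0,0.06],[[0.0075,0.0035,0.125],0,0.06],[[0.0075,0.0035,0.125],0,0.06],[[0.0075,0.0035,0.125],0,0.03],[[0.0075,0.0035,0.125],0,0.0]]' 60
python3 -m jog '[[[0,0,0],0,0],[[0,0,0],0,0],[[0,0,0],0,0],[[0,0,0],0,0],[[0,0,0],0,0],[[0,0,0],0,0],[[0,0,-0.005],0,0],[[0,0,-0.01],0,0],[[0,0,-0.02],0,0],[[0,0,-0.03],0,0]]' 60
```

```text
time: 4.45
tool_pos: [0.586, 0.0184, 0.1367]
orientation: [0.0, 0.724, 0.69, 0.0]
contact_force: [0.4, 0.8, 0.8]
gripper_width: 0.0317
time: 5.45
tool_pos: [0.5856, 0.0184, 0.1671]
orientation: [0.0, 0.724, 0.69, 0.0]
contact_force: [0.6, 0.3, 0.4]
gripper_width: 0.0002
```

```bash
python3 -m jog '[[[0,0,-0.02],0,0.03],[[0,0,-0.04],0,0.06],[[0,0,-0.06],0,0.06],[[0,0,-0.07],0,0.06],[[0,0,-0.08],0,0.06],[[0,0,-0.08],0,0.06],[[0,0,-0.08],0,0.06],[[0,0,-0.08],0,0.06],[[0,0,-0.08],0,0.06],[[0,0,-0.08],0,0.06]]'
python3 -c "
from h import *
save('wrist','w2')"
```

```text
time: 6.45
tool_pos: [0.5853, 0.0184, 0.2456]
orientation: [-0.0, 0.724, 0.69, -0.0]
contact_force: [-1.1, 0.0, -0.1]
gripper_width: 0.0602
```

View pics/w2.png

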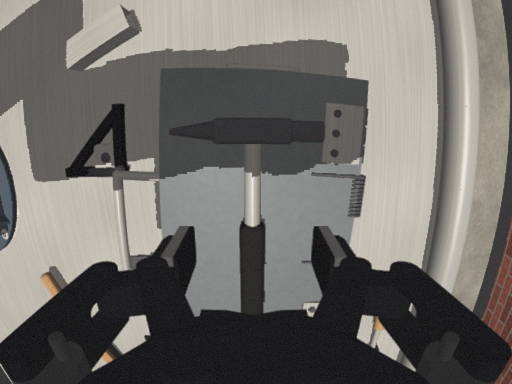

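The fingers closed just above the neck and the hammer is still in place, with its neck from (144,252) to (222,252). I'll go again a few mm lower.

```bash
python3 -c "
from h import *
np.set_printoptions(precision=4,suppress=True)
for n,p,z in [('neckhead',(145,252.5),.136),('neckgrip',(222,252.5),.136),('chisel',(131,170),.132),('bar1',(173,118),.118)]:print(n,ray('wrist',p,z))
s=st();print(s['tool_pos'])"
python3 -m jog '[[[0,0,0.03],0,0.03],[[0,0,0.06],0,0.03],[[0,0,0.08],0,0.03],[[0,0,0.095],0,0.03],[[0,0,0.105],0,0.03],[[0,0,0.109],0,0.03],[[0,0,0.1115],0,0.03],[[0,0,0.113],0,0.03],[[0,0,0.113],0,0.03],[[0,0,0.113],0,0.03]]'
```

```text
neckhead [0.5866 0.0529 0.136 ]
neckgrip [ 0.5829 -0.0236  0.136 ]
chisel [0.5077 0.0711 0.132 ]
bar1 [0.4389 0.0307 0.118 ]
[0.5854 0.0184 0.2457]
time: 7.5
tool_pos: [0.5858, 0.0184, 0.1335]
orientation: [0.0, 0.724, 0.69, 0.0]
contact_force: [0.6, 0.7, 0.7]
gripper_width: 0.0301
```

```bash
python3 -m jog '[[[0,0,0.001],0,0.03],[[0,0,0.002],0,0.03],[[0,0,0.002],0,0.03],[[0,0,0.002],0,0.02],[[0,0,0.002],0,0.01],[[0,0,0.002],0,0],[[0,0,0.002],0,0],[[0,0,0.002],0,0],[[0,0,0.002],0,0],[[0,0,0.002],0,0]]' 40
```

```text
time: 8.5
tool_pos: [0.5855, 0.0184, 0.131]
orientation: [-0.0, 0.724, 0.69, -0.0]
contact_force: [0.2, -0.2, 0.1]
gripper_width: 0.0002
```

```bash
python3 -c "
from h import *
im=save('wrist','w3');cv2.imwrite('pics/w3c.png',cv2.resize(im[80:384,100:420,::-1],None,fx=1.9,fy=1.9))"
```

```text
(no output)
```

View pics/w3c.png

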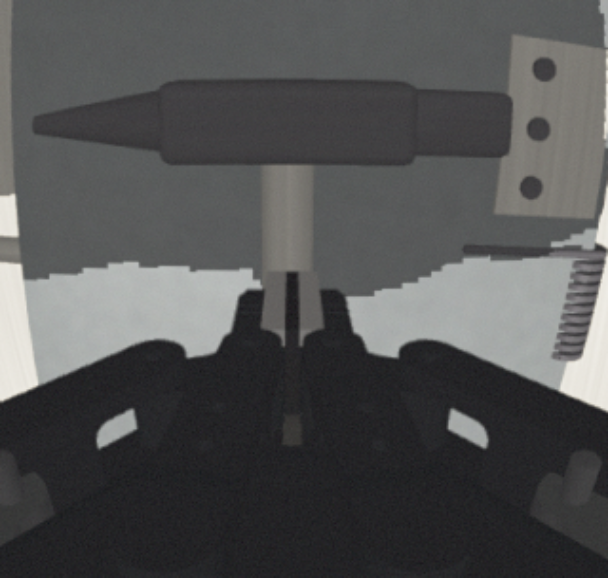

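The picture shows the closed fingertips standing above the neck, which passes beneath them at crop (287,220). The tips are therefore higher than I reckoned, so I'll open and go down in guarded steps.

```bash
python3 -m jog '[[[0,0,0],0,0.035],[[0,0,0],0,0.035],[[0,0,0],0,0.035],[[0,0,0],0,0.035],[[0,0,0.001],0,0.035],[[0,0,0.002],0,0.035],[[0,0,0.003],0,0.035],[[0,0,0.004],0,0.035],[[0,0,0.005],0,0.035],[[0,0,0.005],0,0.035]]' 40
python3 -c "
from h import *
s=st();print(s['tool_pos'],s['contact_force'],s['qpos'])"
```

```text
time: 9.55
tool_pos: [0.5854, 0.0184, 0.1258]
orientation: [-0.0, 0.724, 0.69, -0.0]
contact_force: [0.4, -0.1, 0.2]
gripper_width: 0.035
[0.58539839 0.01839145 0.12580145] [ 0.40121684 -0.06789003  0.1705661 ] [ 3.14237922e-02  4.14581482e-01  4.01771450e-02  1.19667454e+00
 -2.94683892e-05  1.64940640e+00]
```

```bash
python3 -m jog '[[[0,0,0],0,0.025],[[0,0,0.001],0,0.025],[[0,0,0.001],0,0.025],[[0,0,0.002],0,0.025],[[0,0,0.002],0,0.025],[[0,0,0.003],0,0.025],[[0,0,0.003],0,0.025],[[0,0,0.004],0,0.025],[[0,0,0.004],0,0.025],[[0,0,0.004],0,0.025]]' 40
python3 -c "
from h import *
im=save('wrist','w4');cv2.imwrite('pics/w4c.png',cv2.resize(im[80:384,100:420,::-1],None,fx=1.9,fy=1.9))"
```

```text
time: 10.55
tool_pos: [0.5855, 0.0184, 0.122]
orientation: [-0.0, 0.724, 0.69, 0.0]
contact_force: [0.2, -0.9, -0.6]
gripper_width: 0.0247
```

View pics/w4c.png

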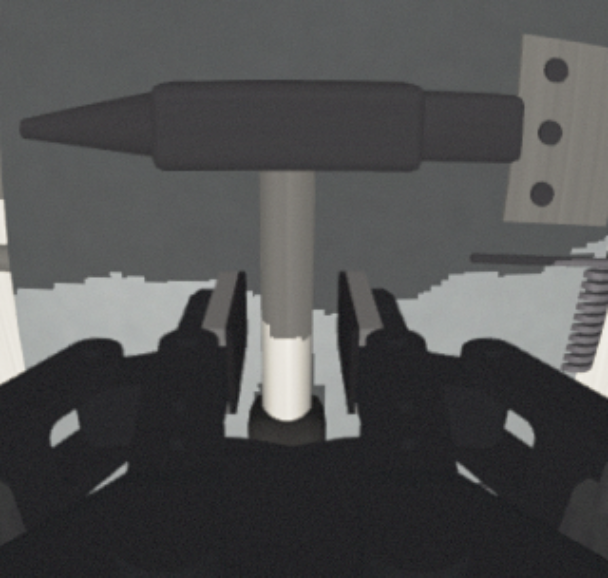

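```bash
python3 -c "
from h import *
np.set_printoptions(precision=4,suppress=True)
f=lambda p:(80+p[1]/1.9-.25,100+p[0]/1.9-.25)
def atyp(p,y):
    a=ray('wrist',f(p),0);b=ray('wrist',f(p),.1);t=(y-a[1])/(b[1]-a[1]);return a+(b-a)*t
for p in [(245,272),(340,272),(237,412),(353,412),(207,340),(380,340)]:
    for dy in (.011,0,-.011): print(p,dy,atyp(p,.0184+dy))
for z in (.10,.12,.136): print(z,[ray('wrist',f(p),z) for p in [(261,320),(313,320)]],[ray('wrist',f(p),z) for p in [(20,128),(522,130)]])
"
```

```text
(245, 272) 0.011 [0.5739 0.0294 0.1487]
(245, 272) 0 [0.5708 0.0184 0.1203]
(245, 272) -0.011 [0.5678 0.0074 0.092 ]
(340, 272) 0.011 [0.599  0.0294 0.1518]
(340, 272) 0 [0.601  0.0184 0.1241]
(340, 272) -0.011 [0.6031 0.0074 0.0963]
(237, 412) 0.011 [0.5774 0.0294 0.2127]
(237, 412) 0 [0.575  0.0184 0.1972]
(237, 412) -0.011 [0.5727 0.0074 0.1818]
(353, 412) 0.011 [0.5962 0.0294 0.214 ]
(353, 412) 0 [0.5977 0.0184 0.1988]
(353, 412) -0.011 [0.5992 0.0074 0.1836]
(207, 340) 0.011 [0.5689 0.0294 0.1869]
(207, 340) 0 [0.5649 0.0184 0.1662]
(207, 340) -0.011 [0.5608 0.0074 0.1455]
(380, 340) 0.011 [0.604  0.0294 0.19  ]
(380, 340) 0 [0.607  0.0184 0.17  ]
(380, 340) -0.011 [0.6101 0.0074 0.15  ]
0.1 [array([ 0.5731, -0.009 ,  0.1   ]), array([ 0.5924, -0.0099,  0.1   ])] [array([0.4892, 0.0684, 0.1   ]), array([0.6698, 0.0583, 0.1   ])]
0.12 [array([0.5748, 0.0009, 0.12  ]), array([0.592, 0.   , 0.12 ])] [array([0.4998, 0.07  , 0.12  ]), array([0.6613, 0.061 , 0.12  ])]
0.136 [array([0.5761, 0.0087, 0.136 ]), array([0.5917, 0.008 , 0.136 ])] [array([0.5082, 0.0713, 0.136 ]), array([0.6545, 0.0632, 0.136 ])]
```

The image shows a pad gap of 25 mm, which fits the fingertips only at z ≈ 0.150 (TCP reads 0.122). The neck's width does fit its expected height. So the tips stand about 39 mm higher than nominal. I'll descend by image and force.

```bash
python3 -m jog '[[[0,-0.002,0.003],0,0.03],[[0,-0.002,0.006],0,0.03],[[0,-0.002,0.009],0,0.03],[[0,-0.002,0.012],0,0.03],[[0,-0.002,0.014],0,0.03],[[0,-0.002,0.016],0,0.03],[[0,-0.002,0.017],0,0.03],[[0,-0.002,0.018],0,0.03],[[0,-0.002,0.018],0,0.03],[[0,-0.002,0.018],0,0.03]]' 40
python3 -c "
from h import *
s=st();print(s['tool_pos'],s['contact_force'])
im=save('wrist','w5');cv2.imwrite('pics/w5c.png',cv2.resize(im[80:384,100:420,::-1],None,fx=1.9,fy=1.9))"
```

```text
time: 11.6
tool_pos: [0.5836, 0.0185, 0.1041]
orientation: [0.0, 0.724, 0.69, 0.0]
contact_force: [0.5, 0.7, 0.3]
gripper_width: 0.0301
[0.58355294 0.01847825 0.10405962] [0.52479749 0.65822574 0.28308413]
```

View pics/w5c.png

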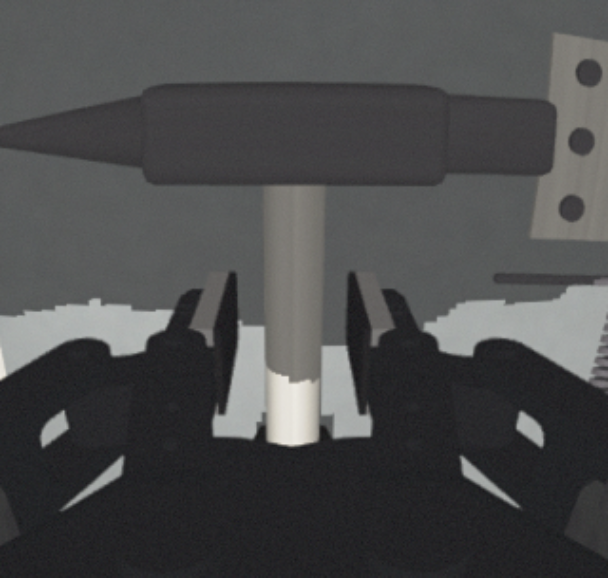

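The view confirms it: no contact, and the pads straddle the neck at columns 238 and 348, still a little high. I'll go 5 mm lower and close.

```bash
python3 -m jog '[[[0,0,0.002],0,0.03],[[0,0,0.004],0,0.03],[[0,0,0.005],0,0.03],[[0,0,0.005],0,0.02],[[0,0,0.005],0,0.01],[[0,0,0.005],0,0],[[0,0,0.005],0,0],[[0,0,0.005],0,0],[[0,0,0.005],0,0],[[0,0,0.005],0,0]]' 60
```

```text
time: 12.65
tool_pos: [0.5835, 0.0185, 0.0991]
orientation: [0.0, 0.724, 0.69, -0.0]
contact_force: [-3.0, 0.2, 3.7]
gripper_width: 0.0135
```

The width of 13.5 mm is a chord above the neck's axis. I'll open, go 8 mm lower and close again.

```bash
python3 -m jog '[[[0,0,0],0,0.03],[[0,0,0],0,0.03],[[0,0,0.002],0,0.03],[[0,0,0.004],0,0.03],[[0,0,0.006],0,0.03],[[0,0,0.008],0,0.03],[[0,0,0.008],0,0.03],[[0,0,0.008],0,0.02],[[0,0,0.008],0,0.01],[[0,0,0.008],0,0]]' 60
python3 -m jog '[[[0,0,0],0,0],[[0,0,0],0,0],[[0,0,0],0,0],[[0,0,0],0,0],[[0,0,0],0,0],[[0,0,0],0,0],[[0,0,0],0,0],[[0,0,0],0,0],[[0,0,0],0,0],[[0,0,0],0,0]]' 60
```

```text
time: 13.65
tool_pos: [0.5863, 0.0185, 0.0956]
orientation: [0.003, 0.724, 0.69, 0.003]
contact_force: [-9.7, 0.1, 54.6]
gripper_width: 0.0143
time: 14.65
tool_pos: [0.5863, 0.0186, 0.0956]
orientation: [0.003, 0.724, 0.69, 0.003]
contact_force: [-9.8, -0.5, 54.0]
gripper_width: 0.0138
```

```bash
python3 -m jog '[[[0,0,-0.002],0,0.03],[[0,0,-0.002],0,0.03],[[0,0,-0.002],0,0.03],[[0,0,-0.002],0,0.03],[[0,0,-0.002],0,0.03],[[0,0,-0.002],0,0.03],[[0,0,-0.002],0,0.03],[[0,0,-0.002],0,0.03],[[0,0,-0.002],0,0.03],[[0,0,-0.002],0,0.03]]' 40
python3 -c "
from h import *
s=st();print(s['tool_pos'],s['contact_force'])
im=save('wrist','w6');cv2.imwrite('pics/w6c.png',cv2.resize(im[80:384,100:420,::-1],None,fx=1.9,fy=1.9))"
```

```text
time: 15.65
tool_pos: [0.5856, 0.0185, 0.0951]
orientation: [0.002, 0.724, 0.69, 0.002]
contact_force: [1.5, -1.1, 21.3]
gripper_width: 0.0297
[0.5856105  0.0185198  0.09507224] [ 1.49717662 -1.12606655 21.27524326]
```

View pics/w6c.png

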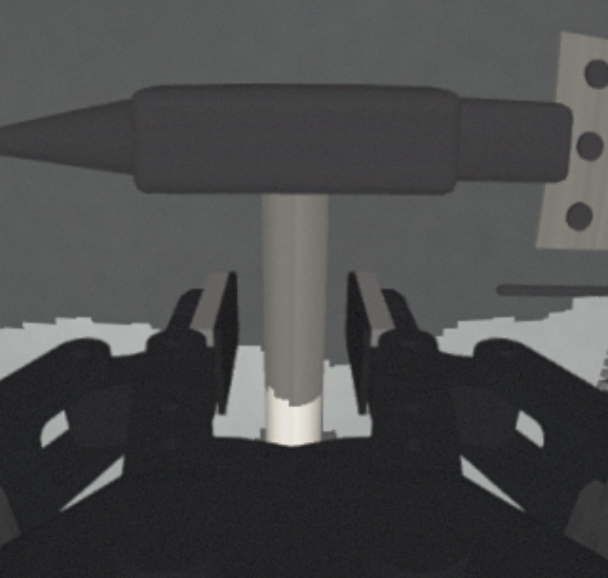

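With the fingers open there is still 21 N at TCP 0.095, so the tips are on the lid there (tip z ≈ TCP + 0.026). The 13.5 mm is probably pad compression around the neck. I'll raise 4 mm, grip and test-lift.

```bash
python3 -m jog '[[[0,0,-0.002],0,0.03],[[0,0,-0.0035],0,0.03],[[0,0,-0.0035],0,0.02],[[0,0,-0.0035],0,0.01],[[0,0,-0.0035],0,0],[[0,0,-0.0035],0,0],[[0,0,-0.0035],0,0],[[0,0,-0.008],0,0],[[0,0,-0.015],0,0],[[0,0,-0.025],0,0]]' 70
```

```text
time: 16.7
tool_pos: [0.5828, 0.0185, 0.1179]
orientation: [-0.001, 0.724, 0.69, -0.001]
contact_force: [0.4, 0.4, -5.4]
gripper_width: 0.0134
```

The hammer is held: −5.4 N at the wrist, width 13.4 mm. I'll carry it to the mat.

```bash
python3 -m jog '[[[0,0,-0.015],0,0],[[-0.005,0,-0.035],2,0],[[-0.02,0,-0.05],6,0],[[-0.045,-0.002,-0.06],12,0],[[-0.08,-0.003,-0.065],19,0],[[-0.12,-0.004,-0.065],26,0],[[-0.16,-0.005,-0.065],33,0],[[-0.2,-0.006,-0.065],40,0],[[-0.235,-0.007,-0.065],46,0],[[-0.265,-0.008,-0.065],51,0]]' 70
python3 -c "
from h import *
s=st();M=R.from_quat(s['orientation'],scalar_first=True).as_matrix();print(s['tool_pos'],s['qpos'].round(2))
print(M.T@(np.array([.55,-.4055,.10])-s['tool_pos']),np.degrees(np.arctan2(M[1,1],M[0,1])))"
```

```text
time: 17.7
tool_pos: [0.5625, -0.2478, 0.1836]
orientation: [0.0, 0.951, 0.309, -0.0]
contact_force: [1.4, -0.1, -4.4]
gripper_width: 0.013
[ 0.56250428 -0.24776506  0.18356908] [-0.41  0.46  0.26  1.37 -0.    2.1 ]
[-0.10283127  0.12024306  0.08359304] -53.99720274465506
```

```bash
python3 -m jog '[[[-0.02,0.025,0.002],6,0],[[-0.04,0.05,0.005],12,0],[[-0.06,0.075,0.01],18,0],[[-0.08,0.095,0.02],24,0],[[-0.095,0.11,0.035],30,0],[[-0.103,0.12,0.05],34,0],[[-0.103,0.12,0.065],36,0],[[-0.103,0.12,0.075],36,0],[[-0.103,0.12,0.083],36,0],[[-0.103,0.12,0.083],36,0]]' 70
python3 -c "
from h import *
s=st();M=R.from_quat(s['orientation'],scalar_first=True).as_matrix();print(s['tool_pos'],s['qpos'].round(2),np.degrees(np.arctan2(M[1,1],M[0,1])))
a=save('top','t2');cv2.imwrite('pics/t2c.png',cv2.resize(a[80:310,170:470,::-1],None,fx=2.6,fy=2.6))
for n in ('hammer','mat'):print([(d,ray('top',d['centre'],.1 if n=='hammer' else .004)) for d in models.recognise('top',n)])"
```

```text
time: 18.7
tool_pos: [0.5508, -0.4029, 0.0993]
orientation: [-0.0, 1.0, 0.003, -0.001]
contact_force: [0.3, 1.0, -4.9]
gripper_width: 0.0134
[ 0.55075762 -0.40290964  0.09932299] [-0.63  0.63  0.33  1.27  0.    2.5 ] -89.62777968283532
[({'centre': [160.1, 406.6], 'confidence': 0.9}, array([ 0.59302768, -0.40981413,  0.1       ]))]
[]
```

View pics/t2c.png

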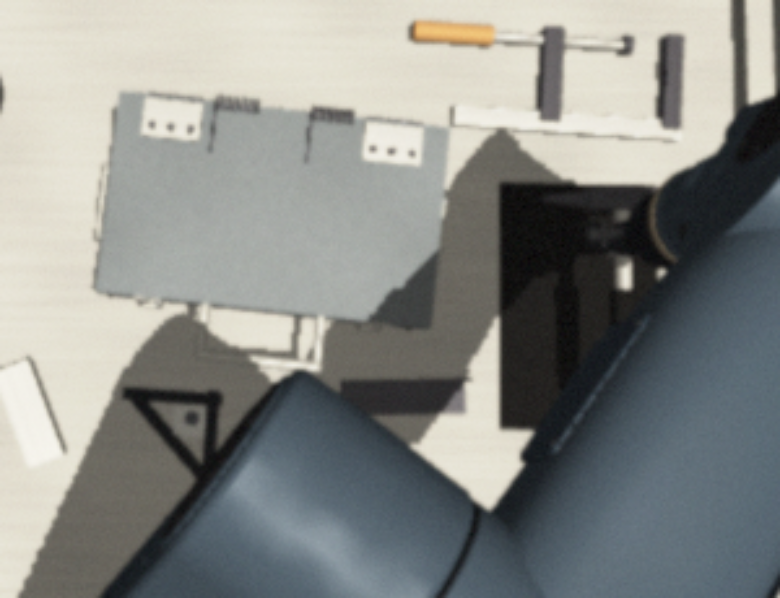

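The hammer is held over the mat with its head toward +x, and the lid is clear. I'll lower it now.

```bash
python3 -m jog '[[[0,0.002,0.015],0,0],[[0,0.002,0.035],0,0],[[0,0.002,0.055],0,0],[[0,0.002,0.07],0,0],[[0,0.002,0.083],0,0],[[0,0.002,0.093],0,0],[[0,0.002,0.1],0,0],[[0,0.002,0.106],0,0],[[0,0.002,0.11],0,0],[[0,0.002,0.112],0,0]]' 70
python3 -m jog '[[[0,0,0.001],0,0],[[0,0,0.002],0,0],[[0,0,0.003],0,0],[[0,0,0.004],0,0],[[0,0,0.005],0,0],[[0,0,0.006],0,0],[[0,0,0.007],0,0],[[0,0,0.0075],0,0],[[0,0,0.0075],0,0],[[0,0,0.0075],0,0]]' 70
```

```text
time: 19.85
tool_pos: [0.5511, -0.4055, -0.0121]
orientation: [0.0, 1.0, 0.003, 0.0]
contact_force: [0.0, -0.6, -5.4]
gripper_width: 0.0134
time: 20.85
tool_pos: [0.5511, -0.4056, -0.0195]
orientation: [0.0, 1.0, 0.003, 0.0]
contact_force: [0.1, 0.1, -5.6]
gripper_width: 0.0135
```

```bash
python3 -m jog '[[[0,0,0.0005],0,0],[[0,0,0.001],0,0],[[0,0,0.0015],0,0],[[0,0,0.002],0,0],[[0,0,0.002],0,0],[[0,0,0.0025],0,0],[[0,0,0.0025],0,0],[[0,0,0.0025],0,0],[[0,0,0.0025],0,0],[[0,0,0.0025],0,0]]' 70
```

```text
time: 21.85
tool_pos: [0.5512, -0.4057, -0.0201]
orientation: [0.0, 1.0, 0.003, 0.0]
contact_force: [-8.5, 7.2, 20.1]
gripper_width: 0.0134
```

```bash
python3 -m jog '[[[0,0,-0.0015],0,0],[[0,0,-0.0015],0,0.01],[[0,0,-0.0015],0,0.02],[[0,0,-0.0015],0,0.03],[[0,0,-0.0015],0,0.04],[[0,0,-0.0015],0,0.04],[[0,0,-0.01],0,0.04],[[0,0,-0.03],0,0.04],[[0,0,-0.06],0,0.04],[[0,0,-0.1],0,0.04]]' 70
python3 -c "
from h import *
im=save('wrist','w7')
s=st();M=R.from_quat(s['orientation'],scalar_first=True).as_matrix();print(s['tool_pos'],s['qpos'].round(2),s['contact_force'].round(1))
print(M.T@(np.array([.4335,-.0295,.19])-s['tool_pos']),np.degrees(np.arctan2(M[1,1],M[0,1])))"
```

```text
time: 22.85
tool_pos: [0.5502, -0.4049, 0.0783]
orientation: [-0.001, 1.0, 0.003, -0.001]
contact_force: [-0.4, -0.3, 0.2]
gripper_width: 0.0398
[ 0.55289566 -0.40684664  0.08663728] [-0.63  0.64  0.3   1.23 -0.    2.5 ] [ 1.7 -1.1  7.9]
[-0.11683332 -0.37751727 -0.10564255] -89.70258478264581
```

View pics/w7.png

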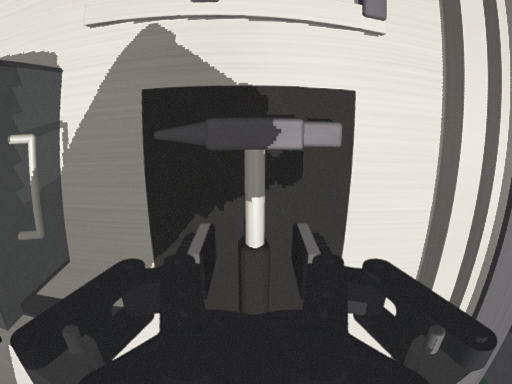

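This is picture 10. The hammer lies flat and fully on the mat, with its head at (133,250) and the mat edges at columns 143–355. Next is the handle.

```bash
python3 -m jog '[[[0,0,-0.04],0,0.04],[[-0.01,-0.03,-0.08],-8,0.04],[[-0.022,-0.07,-0.1],-16,0.04],[[-0.034,-0.11,-0.105],-24,0.04],[[-0.046,-0.15,-0.105],-32,0.04],[[-0.058,-0.19,-0.105],-40,0.04],[[-0.07,-0.23,-0.105],-48,0.04],[[-0.082,-0.265,-0.105],-56,0.04],[[-0.093,-0.3,-0.105],-64,0.04],[[-0.103,-0.33,-0.105],-72,0.04]]' 40
python3 -c "
from h import *
s=st();M=R.from_quat(s['orientation'],scalar_first=True).as_matrix();print(s['tool_pos'],s['qpos'].round(2))
print(M.T@(np.array([.433,-.030,.16])-s['tool_pos']),np.degrees(np.arctan2(M[1,1],M[0,1])))"
```

```text
time: 23.9
tool_pos: [0.4457, -0.0746, 0.1837]
orientation: [0.0, 0.806, 0.592, 0.0]
contact_force: [1.0, 0.3, 0.1]
gripper_width: 0.0403
[ 0.44571739 -0.07456848  0.18368308] [-0.17  0.12 -0.2   1.25  0.    1.71]
[ 0.03873826 -0.02546093  0.02366554] -17.356532414646882
```

```bash
python3 -m jog '[[[0.015,-0.01,0],-4,0.04],[[0.03,-0.02,0],-8,0.04],[[0.0385,-0.0255,0.005],-12,0.04],[[0.0385,-0.0255,0.015],-12,0.04],[[0.0385,-0.0255,0.0235],-12,0.04],[[0.0385,-0.0255,0.0235],-12,0.04],[[0.0385,-0.0255,0.0235],-12,0.04],[[0.0385,-0.0255,0.0235],-12,0.04],[[0.0385,-0.0255,0.0235],-12,0.04],[[0.0385,-0.0255,0.0235],-12,0.04]]' 40
python3 -c "
from h import *
s=st();M=R.from_quat(s['orientation'],scalar_first=True).as_matrix();print(s['tool_pos'],np.degrees(np.arctan2(M[1,1],M[0,1])))
im=save('wrist','w8');cv2.imwrite('pics/w8c.png',cv2.resize(im[60:384,90:430,::-1],None,fx=1.8,fy=1.8))"
```

```text
time: 24.9
tool_pos: [0.4339, -0.0318, 0.1597]
orientation: [0.0, 0.742, 0.671, 0.0]
contact_force: [-0.6, -0.3, 0.5]
gripper_width: 0.0401
[ 0.43392589 -0.03176015  0.15968989] -5.726132628501441
```

View pics/w8c.png

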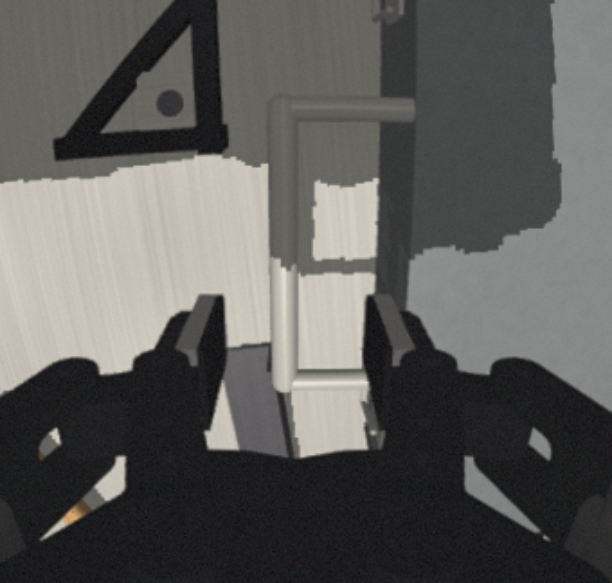

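Picture 11: the bar runs vertically at crop column 285, from row 105 to 385, and the pads' gap is 224–367. The bar is slightly to the left of centre.

```bash
python3 -c "
from h import *
np.set_printoptions(precision=4,suppress=True)
f=lambda p:(60+p[1]/1.8-.25,90+p[0]/1.8-.25)
a,b=[ray('wrist',f(p),.117) for p in [(284,108),(284,378)]];print(a,b,(a+b)/2,np.degrees(np.arctan2(*(a-b)[1::-1])))
def atyp(p,y):
    a=ray('wrist',f(p),0);b=ray('wrist',f(p),.1);t=(y-a[1])/(b[1]-a[1]);return a+(b-a)*t
print(atyp((224,297),-.0208),atyp((367,297),-.0208))
s=st();M=R.from_quat(s['orientation'],scalar_first=True).as_matrix();print(M.T@((a+b)/2-s['tool_pos']))"
```

```text
[0.4362 0.0284 0.117 ] [ 0.4238 -0.0887  0.117 ] [ 0.43   -0.0302  0.117 ] 83.93424171316538
[ 0.4151 -0.0208  0.1854] [ 0.4547 -0.0208  0.1954]
[ 0.0011 -0.0041  0.0426]
```

```bash
python3 -m jog '[[[0.001,-0.004,0.01],0,0.04],[[0.001,-0.004,0.025],0,0.04],[[0.001,-0.004,0.045],0,0.04],[[0.001,-0.004,0.06],0,0.04],[[0.001,-0.004,0.075],0,0.04],[[0.001,-0.004,0.083],0,0.04],[[0.001,-0.004,0.088],0,0.04],[[0.001,-0.004,0.09],0,0.04],[[0.001,-0.004,0.09],0,0.04],[[0.001,-0.004,0.09],0,0.04]]' 40
python3 -m jog '[[[0,0,0],0,0.03],[[0,0,0],0,0.02],[[0,0,0],0,0.01],[[0,0,0],0,0],[[0,0,0],0,0],[[0,0,0],0,0],[[0,0,0],0,0],[[0,0,0],0,0],[[0,0,0],0,0],[[0,0,0],0,0]]' 40
```

```text
time: 25.95
tool_pos: [0.4302, -0.0303, 0.0699]
orientation: [0.0, 0.741, 0.671, 0.0]
contact_force: [-0.0, -0.7, 0.3]
gripper_width: 0.04
time: 26.95
tool_pos: [0.4294, -0.0302, 0.0696]
orientation: [-0.0, 0.741, 0.671, -0.0]
contact_force: [-5.7, 0.4, 6.1]
gripper_width: 0.0106
```

The bar is gripped, with a width of 10.6 mm for the 12 mm bar. I'll lift it along the arc.

```bash
python3 -m jog '[[[0,0,-0.0078],0,0],[[0,0.0006,-0.0182],0,0],[[0,0.0016,-0.0285],0,0],[[0,0.003,-0.039],0,0],[[0,0.0047,-0.049],0,0],[[0,0.007,-0.0593],0,0],[[0,0.0095,-0.0694],0,0],[[0,0.0124,-0.0793],0,0],[[0,0.015,-0.0867],0,0],[[0,0.0167,-0.0916],0,0]]' 50
python3 -c "
from h import *
save('scene','s1');s=st();print(s['tool_pos'],s['contact_force'],s['torque'])
th=np.arange(.4,.9,.05);print(np.c_[th,.26*(np.cos(.36)-np.cos(th)),.26*(np.sin(th)-np.sin(.36))].round(4))"
```

```text
time: 27.95
tool_pos: [0.4455, -0.0317, 0.162]
orientation: [-0.001, 0.741, 0.671, -0.001]
contact_force: [-9.9, 1.3, -1.0]
gripper_width: 0.0098
[ 0.44568562 -0.03175258  0.16257156] [-15.72910188   1.26327282   3.62496606] [ 0.41040318  2.93651194 -0.01921582]
[[0.4    0.0039 0.0097]
 [0.45   0.0092 0.0215]
 [0.5    0.0152 0.0331]
 [0.55   0.0217 0.0443]
 [0.6    0.0287 0.0552]
 [0.65   0.0364 0.0658]
 [0.7    0.0445 0.0759]
 [0.75   0.0531 0.0856]
 [0.8    0.0622 0.0949]
 [0.85   0.0717 0.1037]]
```

```bash
python3 -m jog '[[[0,0.003,-0.0097],0,0],[[0,0.0068,-0.0191],0,0],[[0,0.0113,-0.0285],0,0],[[0,0.015,-0.0353],0,0],[[0,0.0189,-0.0421],0,0],[[0,0.023,-0.0487],0,0],[[0,0.0258,-0.0531],0,0],[[0,0.0287,-0.0573],0,0],[[0,0.0303,-0.0595],0,0],[[0,0.0303,-0.0595],0,0]]' 50
python3 -c "
from h import *
im=save('scene','s2');s=st();print(s['tool_pos'],s['contact_force'],s['torque'],s['gripper_width'])
h=np.array([.430,-.0302,.115]);u=np.array([np.cos(np.radians(-5.8)),np.sin(np.radians(-5.8)),0]);H=h+.26*u;v=np.array([-u[1],u[0],0])
K=optics.calibration('scene')
for th,col in((.55,(0,0,255)),(.62,(0,255,0)),(.69,(255,0,0))):
    fr=-np.cos(th)*u+np.sin(th)*np.array([0,0,1])
    P=proj('scene',[H+.208*fr+k*.173*v for k in(-1,1)]+[H+.26*fr+k*.06*v for k in(-1,1)]);print(th,P.round(1).tolist())
cv2.imwrite('pics/s2c.png',cv2.resize(im[100:290,130:330,::-1],None,fx=3.1,fy=3.1))"
```

```text
time: 29.0
tool_pos: [0.476, -0.0347, 0.222]
orientation: [-0.0, 0.741, 0.671, -0.0]
contact_force: [-14.6, 2.6, 8.2]
gripper_width: 0.0101
[ 0.47594572 -0.03472685  0.22186218] [-15.06212341   2.2719093    7.89156619] [0.57388959 3.07343952 0.02634709] 0.010228260363986615
0.55 [[162.9, 170.7], [163.9, 294.2], [146.5, 211.7], [146.8, 254.0]]
0.62 [[160.9, 169.7], [161.9, 294.5], [143.8, 211.1], [144.1, 253.9]]
0.69 [[159.2, 168.7], [160.2, 294.9], [141.5, 210.4], [141.8, 253.8]]
```

```bash
python3 -m jog '[[[0,0.004,-0.0068],0,0],[[0,0.0086,-0.0132],0,0],[[0,0.0135,-0.0193],0,0],[[0,0.0186,-0.0253],0,0],[[0,0.024,-0.0309],0,0],[[0,0.0295,-0.0364],0,0],[[0,0.0333,-0.04],0,0],[[0,0.0371,-0.0436],0,0],[[0,0.041,-0.047],0,0],[[0,0.041,-0.047],0,0]]' 50
python3 -m jog '[[[0,0,0],0,0],[[0,0,0],0,0],[[0,0,0],0,0],[[0,0,0],0,0],[[0,0,0],0,0],[[0,0,0],0,0],[[0,0,0],0,0],[[0,0,0],0,0],[[0,0,0],0,0],[[0,0,0],0,0]]' 50
python3 -c "
from h import *
s=st();p=s['tool_pos'];f=s['contact_force'];print(p,f,s['torque'],s['gripper_width'])
th=np.arcsin((p[2]-.0696)/.26);print(th,np.arccos(1-np.hypot(*(p[:2]-[.4294,-.0302]))/.26),'tang',f[0]*np.sin(th)+f[2]*np.cos(th),'rad',-f[0]*np.cos(th)+f[2]*np.sin(th))
save('scene','s3');save('top','t3')"
```

```text
time: 30.05
tool_pos: [0.5177, -0.0388, 0.2699]
orientation: [0.0, 0.741, 0.671, 0.001]
contact_force: [-13.4, 4.2, 15.9]
gripper_width: 0.0101
time: 31.05
tool_pos: [0.5173, -0.0388, 0.2695]
orientation: [0.0, 0.741, 0.671, 0.001]
contact_force: [-12.6, 3.3, 15.1]
gripper_width: 0.0101
[ 0.51730818 -0.03876182  0.26954025] [-12.56441223   3.31434964  15.10149996] [0.73655782 2.82073132 0.00477937] 0.010084087589684897
0.877276841718052 0.8495891182660863 tang -0.008447109698332511 rad 19.644838623977208
```

```bash
python3 -m jog '[[[0,0.0017,-0.0022],0,0],[[0,0.0035,-0.004],0,0],[[0,0.0053,-0.0056],0,0],[[0,0.0072,-0.0072],0,0],[[0,0.0091,-0.0088],0,0],[[0,0.011,-0.0104],0,0],[[0,0.0125,-0.0116],0,0],[[0,0.0135,-0.0124],0,0],[[0,0.0135,-0.0124],0,0],[[0,0.0135,-0.0124],0,0]]' 50
python3 -c "
from h import *
s=st();p=s['tool_pos'];f=s['contact_force'];print(p,f,s['torque'],s['gripper_width'])
th=np.arcsin((p[2]-.0696)/.26);print(th,np.arccos(1-np.hypot(*(p[:2]-[.4294,-.0302]))/.26),'tang',f[0]*np.sin(th)+f[2]*np.cos(th),'rad',-f[0]*np.cos(th)+f[2]*np.sin(th))"
```

```text
time: 32.15
tool_pos: [0.5314, -0.0401, 0.2816]
orientation: [0.001, 0.741, 0.671, 0.001]
contact_force: [-4.4, 3.0, 7.3]
gripper_width: 0.01
[ 0.53137258 -0.04011642  0.28155569] [-4.41865373  3.02595775  7.28761041] [0.64643093 1.37373137 0.00484689] 0.009993925870668526
0.9530989243204508 0.9198397614633449 tang 0.6185402260204298 rad 8.500069076970133
```

```bash
python3 -m jog '[[[0,-0.0041,0.0031],0,0],[[0,-0.0082,0.0064],0,0],[[0,-0.0122,0.0097],0,0],[[0,-0.0161,0.0131],0,0],[[0,-0.02,0.0166],0,0],[[0,-0.0238,0.0201],0,0],[[0,-0.0275,0.0237],0,0],[[0,-0.0312,0.0274],0,0],[[0,-0.0348,0.0312],0,0],[[0,-0.0383,0.035],0,0]]' 50
python3 -m jog '[[[0,-0.0035,0.0039],0,0],[[0,-0.0068,0.0078],0,0],[[0,-0.01,0.0119],0,0],[[0,-0.0132,0.016],0,0],[[0,-0.0157,0.0193],0,0],[[0,-0.0173,0.0215],0,0],[[0,-0.0179,0.0223],0,0],[[0,-0.0179,0.0223],0,0],[[0,-0.0179,0.0223],0,0],[[0,-0.0179,0.0223],0,0]]' 50
python3 -c "
from h import *
im=save('scene','s4');im2=save('top','t4')
s=st();p=s['tool_pos'];f=s['contact_force'];print(p,f,s['torque'],s['gripper_width'],s['joint_velocities'].round(3))
th=np.arcsin((p[2]-.0696)/.26);print(th,np.arccos(1-np.hypot(*(p[:2]-[.4294,-.0302]))/.26),'tang',f[0]*np.sin(th)+f[2]*np.cos(th),'rad',-f[0]*np.cos(th)+f[2]*np.sin(th))
a=np.radians(-5.8);u=np.array([np.cos(a),np.sin(a),0]);v=np.array([-u[1],u[0],0]);H=np.array([.430,-.0302,.115])+.26*u
big=cv2.resize(im2[90:300,170:370,::-1],None,fx=2.8,fy=2.8,interpolation=cv2.INTER_CUBIC)
for th,col in((.53,(0,0,255)),(.62,(0,255,0)),(.71,(255,0,0))):
    fr=-np.cos(th)*u+np.sin(th)*np.array([0,0,1]);n=np.array([np.sin(th)*u[0],np.sin(th)*u[1],np.cos(th)])
    P=proj('top',[H+.209*fr+.006*n+k*.173*v for k in(-1,1)]+[H+.26*fr+k*.06*v for k in(-1,1)])
    Q=((P[:,::-1]-[170,90]+.5)*2.8).astype(int)
    cv2.line(big,Q[0].tolist(),Q[1].tolist(),col,1);cv2.line(big,Q[2].tolist(),Q[3].tolist(),col,1)
cv2.imwrite('pics/t4c.png',big)
for n in('hammer','lid_handle'):print(n,[(d,ray('top',d['centre'],.015)[:2]) for d in models.recognise('top',n)])"
```

```text
time: 33.15
tool_pos: [0.4931, -0.0364, 0.245]
orientation: [0.0, 0.741, 0.671, 0.0]
contact_force: [2.1, 3.9, 0.5]
gripper_width: 0.0099
time: 34.15
tool_pos: [0.4751, -0.0347, 0.2225]
orientation: [0.0, 0.741, 0.671, 0.0]
contact_force: [4.4, 3.3, -2.8]
gripper_width: 0.0101
[ 0.47502118 -0.03470025  0.22245672] [ 4.41045076  3.87431144 -2.18746855] [ 0.65832857 -1.08790552  0.04851543] 0.010290933908731264 [ 0.001  0.001 -0.001  0.001 -0.     0.   ]
0.6284732918629532 0.602921835054435 tang 0.8234498614490897 rad -4.853763992823767
hammer [({'centre': [185.6, 396.0], 'confidence': 0.83}, array([ 0.5306162 , -0.40742386]))]
lid_handle [({'centre': [135.9, 235.1], 'confidence': 0.93}, array([0.67025213, 0.064032  ]))]
```

View pics/t4c.png

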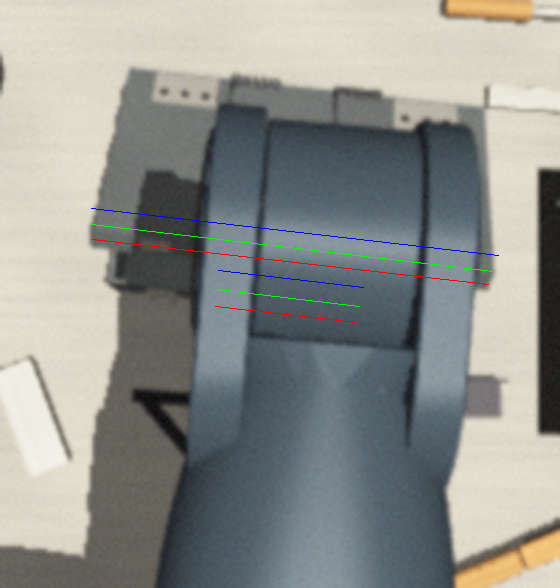

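Picture 12: the visible front edge is at about (93,245) on the left and (490,287) on the right. That should be the bottom of the lip rather than the plate edge I drew, so I'll check it numerically.

```bash
python3 -c "
from h import *
im=cv2.imread('pics/t4.png').astype(int)
a=np.radians(-5.8);u=np.array([np.cos(a),np.sin(a),0]);v=np.array([-u[1],u[0],0]);H=np.array([.430,-.0302,.115])+.26*u
def pr(th,n):
    fr=-np.cos(th)*u+np.sin(th)*np.array([0,0,1]);nn=np.array([np.sin(th)*u[0],np.sin(th)*u[1],np.cos(th)])
    return proj('top',[H+.208*fr+n*nn+k*.173*v for k in(-1,1)])
for c in (207,341,343):
    print(c,[(r,im[r,c].mean().round().astype(int)) for r in range(164,200)])
    for th in(0,.53,.576,.62,.663):
        o=[]
        for n in(.006,-.016):
            P=pr(th,n);o.append(np.interp(c,*P[::-1,:][np.argsort(P[::-1,1])][:,[1,0]].T).round(1))
        print(th,o)
b=cv2.imread('pics/top0.png').astype(int);print('shut',[(r,b[r,220].mean().round().astype(int)) for r in range(185,206)]);P=pr(0,.006);print(P, np.interp(220,sorted(P[:,1]),P[np.argsort(P[:,1]),0]))
"
```

```text
207 [(164, np.int64(113)), (165, np.int64(115)), (166, np.int64(116)), (167, np.int64(117)), (168, np.int64(116)), (169, np.int64(115)), (170, np.int64(118)), (171, np.int64(113)), (172, np.int64(109)), (173, np.int64(107)), (174, np.int64(101)), (175, np.int64(104)), (176, np.int64(103)), (177, np.int64(113)), (178, np.int64(143)), (179, np.int64(186)), (180, np.int64(209)), (181, np.int64(208)), (182, np.int64(207)), (183, np.int64(204)), (184, np.int64(190)), (185, np.int64(186)), (186, np.int64(187)), (187, np.int64(181)), (188, np.int64(173)), (189, np.int64(145)), (190, np.int64(154)), (191, np.int64(190)), (192, np.int64(205)), (193, np.int64(213)), (194, np.int64(211)), (195, np.int64(207)), (196, np.int64(211)), (197, np.int64(211)), (198, np.int64(214)), (199, np.int64(212))]
0 [np.float64(191.1), np.float64(191.7)]
0.53 [np.float64(175.2), np.float64(180.5)]
0.576 [np.float64(172.6), np.float64(178.4)]
0.62 [np.float64(170.1), np.float64(176.2)]
0.663 [np.float64(167.4), np.float64(173.9)]
341 [(164, np.int64(92)), (165, np.int64(89)), (166, np.int64(92)), (167, np.int64(8
[... 1769 characters left out ...]
, np.float64(196.0)]
0.576 [np.float64(188.3), np.float64(194.0)]
0.62 [np.float64(185.7), np.float64(191.8)]
0.663 [np.float64(183.1), np.float64(189.5)]
shut [(185, np.int64(147)), (186, np.int64(146)), (187, np.int64(144)), (188, np.int64(147)), (189, np.int64(146)), (190, np.int64(145)), (191, np.int64(147)), (192, np.int64(139)), (193, np.int64(122)), (194, np.int64(138)), (195, np.int64(180)), (196, np.int64(198)), (197, np.int64(198)), (198, np.int64(198)), (199, np.int64(200)), (200, np.int64(198)), (201, np.int64(200)), (202, np.int64(198)), (203, np.int64(201)), (204, np.int64(198)), (205, np.int64(201))]
[[205.77339193 334.54063523]
 [190.93007474 205.26445702]] 192.62199000109527
```

The lip bottom and plate edges, corrected for the bias seen with the lid shut, give θ ≈ 0.60–0.62. Kinematics give 0.60–0.63. That is about 8° short of balance, so I'll hand in.

```bash
python3 -c "
from h import *
s=st();print(s['time'],s['tool_pos'],s['contact_force'],s['gripper_width']);print(hand_in())"
```

```text
34.35 [ 0.47500326 -0.03473462  0.2224552 ] [ 4.9363858   3.34881725 -2.62476331] 0.010062548442719525
the job is handed in; nothing more can be done
None
```

I moved the chipping hammer from the lid to the mat, then lifted the lid past its balance point and eased it back. It is held at about 0.61 rad, roughly 8° short of balance. The job was handed in at 34.35 s with the handle still gripped; hand-in gives no verdict.

- **Hammer:** it lies flat and fully on the mat in the wrist picture, and the network put it there again at the end.
- **Past balance:** I raised the lid to about 0.92–0.95 rad (about 10–12° past), where the push turned slightly upward as expected.
- **Final angle:** the arm position gives 0.60–0.63 rad and the lid edges in the top image give 0.60–0.62 rad. At the last check the arm was still, with light forces.
- **Fingertip height:** the fingertips stand about 37 mm higher than the stated tool geometry. The first two closures passed above the hammer without gripping it.
- **Force on the lid:** one guarded descent pressed the fingertips on the shut lid with about 54 N before I backed off. The 40 N limit is for the arm and gripper body.
- **Force sign:** the small force along the lid's swing at the final hold (+0.8 N) did not match the expected −0.8 N. It was within the noise from about 5 N of grip preload.
- **Not checked:** I did not measure whether the other items on the bench had moved. The ones I could see in the last top view looked in place, but the arm hid some.

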